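Sort salvaged capacitors into their stock trays

TASK

Pick out the four loose electrolytic capacitors standing among the salvaged TV parts on the bench, and stand each one upright in the empty bay of the blue tray that already stores capacitors of its own size. Set them down, do not drop them; knock no capacitor over, and leave the transformer and the heat sink where they are.

Things in the scene. Friction and masses are not known exactly. Their poses are not given: they have to be found in the camera images.
- cap_16_mid (a point): Loose electrolytic capacitor, the slimmest of the four: a plain upright cylinder 16 mm in diameter and 40 mm tall, dark sleeve with a pale stripe, bare aluminium top. It stands on the bench. The point is its centre, half-way up (20 mm above its foot); z is its axis, upward. Round, so its yaw is of no importance.
- cap_22_mid (a point): Loose electrolytic capacitor, the second slimmest of the four: a plain upright cylinder 22 mm in diameter and 45 mm tall, dark sleeve with a pale stripe, bare aluminium top. It stands on the bench. The point is its centre, half-way up (22.5 mm above its foot); z is its axis, upward. Round, so its yaw is of no importance.
- cap_30_mid (a point): Loose electrolytic capacitor, the second fattest of the four: a plain upright cylinder 30 mm in diameter and 50 mm tall, dark sleeve with a pale stripe, bare aluminium top. It stands on the bench. The point is its centre, half-way up (25 mm above its foot); z is its axis, upward. Round, so its yaw is of no importance.
- cap_40_mid (a point): Loose electrolytic capacitor, the fattest of the four: a plain upright cylinder 40 mm in diameter and 55 mm tall, dark sleeve with a pale stripe, bare aluminium top. It stands on the bench. The point is its centre, half-way up (27.5 mm above its foot); z is its axis, upward. Round, so its yaw is of no importance.
- tray_16_bay (a point): Fixed shallow blue tray, 134 x 104 mm, that already stores 3 capacitors 16 mm in diameter and 40 mm tall, fixed upright in a row in its back compartment. The point is the middle of the floor of its empty bay, which measures 70 mm along x and 99 mm along y inside; floor 3 mm above the bench, rim and divider 9 mm above the bench. The tray's x runs from the empty bay towards the stored row, whose axes lie 65 mm from the point; y runs across the tray; z up.
- tray_22_bay (a point): Fixed shallow blue tray, 134 x 104 mm, that already stores 3 capacitors 22 mm in diameter and 45 mm tall, fixed upright in a row in its back compartment. The point is the middle of the floor of its empty bay, which measures 70 mm along x and 99 mm along y inside; floor 3 mm above the bench, rim and divider 9 mm above the bench. The tray's x runs from the empty bay towards the stored row, whose axes lie 65 mm from the point; y runs across the tray; z up.
- tray_30_bay (a point): Fixed shallow blue tray, 134 x 104 mm, that already stores 2 capacitors 30 mm in diameter and 50 mm tall, fixed upright in a row in its back compartment. The point is the middle of the floor of its empty bay, which measures 70 mm along x and 99 mm along y inside; floor 3 mm above the bench, rim and divider 9 mm above the bench. The tray's x runs from the empty bay towards the stored row, whose axes lie 65 mm from the point; y runs across the tray; z up.
- tray_40_bay (a point): Fixed shallow blue tray, 134 x 104 mm, that already stores 2 capacitors 40 mm in diameter and 55 mm tall, fixed upright in a row in its back compartment. The point is the middle of the floor of its empty bay, which measures 70 mm along x and 99 mm along y inside; floor 3 mm above the bench, rim and divider 9 mm above the bench. The tray's x runs from the empty bay towards the stored row, whose axes lie 65 mm from the point; y runs across the tray; z up.
- transformer_mid (a point): Bystander: loose switch-mode transformer, black ferrite core and yellow-taped winding on a black base, 42 x 34 x 35 mm high. The point is its centre, 17.5 mm above its foot; x along its 42 mm side. To be left alone.
- heatsink_mid (a point): Bystander: loose finned aluminium heat sink standing with its fins upright, 25 x 50 x 32 mm high. The point is at mid-height, 16 mm above its foot; y along its 50 mm side. To be left alone.

How it is judged:
By the outcome, as a careful person would: the job done as asked, in the order asked, and still so for the second after the job is handed in, with the robot touching nothing.
It also fails if it takes over 99 s, if anything falls off the work surface, if the arm or the gripper's body presses on something with over 40 N, if the wrist force passes 120 N, or if a joint passes its speed limit or range.

ROBOT

A 6-joint arm with a two-finger parallel gripper is mounted at the origin on the work surface. World frame = base frame: x ahead of the robot, y to its left, z up, the work surface at z = 0. Lengths are in m, angles in rad, forces in N, time in s.
With the tool pointing down it reaches from about 0.25 to 0.775 m from the base axis. Payload 4 kg.
Tool frame: the origin (TCP) lies where the fingers leave the gripper's body, on its centre line; the fingertips stand 97 mm ahead of it and the grasp point (between the pads) lies 78 mm ahead of it; z points along the fingers, x is the direction in which the jaws open and shut, and the axes are right-handed (so a half turn about z gives the same grasp; the last joint's range is limited). The gripper opens to 94 mm and grips with 3 to 60 N. Pads are 16 mm wide; open, the fingers measure 119 mm over their backs; the gripper's body (75 mm by 177 mm) begins 78 mm behind the grasp point.
Start: joints at [-1.285, 0.087, 1.371, -0, 1.684, -0.103], TCP at [0.208, -0.509, 0.303] pointing down, gripper open.
Joint ranges: [-3.1, 3.1], [-0.76, 2.03], [0.27, 2.55], [-1.08, 4.22], [0.17, 2.65], [-2.57, 2.57]. Speed limits (rad/s): [2.79, 2.79, 3.14, 3.14, 3.14, 3.14].

INTERFACE

Orientations are given as [roll, pitch, yaw] about the fixed x, y, z axes, in that order (R = Rz(yaw) Ry(pitch) Rx(roll)).
In Python, from bench import * gives the robot as it stands.
- The arm moves only by the tool jog_arm, never from a script. Its argument "moves" is a list of rows, each a list of 7 numbers: the turn, a rotation vector about the world's x, y, z in rad, then the shift along the world's x, y, z in mm, then the finger opening in mm, from 0 to 94. In form: [[rx, ry, rz, tx, ty, tz, fingers], ...]. A call has 1 to 12 rows; each row shifts and turns the commanded pose from where the row before left it; what a row does not reach is not made up. A row lasts 1/8 s, in which the tool goes at most 62.5 mm and 10.7 degrees, less where a joint would pass 70% of its speed; a pose out of reach is approached as far as the arm can. A call is refused whole if a number of a shift passes 62.5 or a number of a turn 0.188, either way. A call with a gripper value outside its range is refused whole. The fingers move at their own pace and stop on an object; the grip force is fixed at half the most. Time passes only in rows, so rows that do not move let the fingers close. It gives the time, the measured TCP pose, the force and the opening at its end, in the units of the state.
- get_obs(): the state, without advancing time (a new reading comes with each control period).
- snapshot(name): name is "scene" or "top" or "wrist"; returns the picture (400x640x3 uint8, red, green, blue); there is no depth.
- get_calibration(name): a dict with "camera_matrix" (3x3 intrinsics, pixels), "R" (3x3) and "t" (3): a world point X has camera coordinates R X + t. Camera axes: x right, y down, z forward; pixel columns grow to the right and rows downward; lengths in m; the calibration is good to about 2 mm. A picture is of the moment at which its call begins: read the wrist's pose just before it. get_calibration takes no time and is no camera call; for the wrist camera it gives the pose at the moment of the call.
- close_job(): hands the job in, once; it reports no verdict.
Trained networks look in the newest picture that a camera, given by its name, has taken for a name from the list of things; names that differ only in an ending like _2 or _b are one class to them, and where a whole thing is asked for, a point or a joint stands for the part that bears it (a point fixed in the world has none). Each returns a list of dicts, best first, with "conf" (0 to 1); they miss things now and then, are a little off and sometimes report something else, mostly with a low value. They report only what shows in the picture. A call takes as long as a camera call.
- look_for(label, camera): "bbox" ([left, top, right, bottom] in pixels, round what is visible of it).
The state is a dict: "time": time; "joint_positions": joint angles; "qvel": joint speeds; "joint_torque": joint torques, N m; "tool_pos": TCP position; "ee_rot": TCP orientation; "wrist_force": force on the tool from outside, world axes, zero at the start; "wrist_torque": the same for the moment, N m; "width": finger opening in m.
Only numpy, scipy, OpenCV 4.12 (cv2) and the standard library are available. Lean on these libraries where they do the work, as an engineer would, in place of code of your own. Each camera call takes 0.05 s, during which the arm holds its last target.

## Working session

There is one attempt and no reset: what is moved stays moved. The work goes in short steps, Python scripts to look and compute and a tool call to move; the robot and the scene stay as the last step left them, time stands still between calls to the robot, and variables do not carry over. Pictures are saved under pics/ and viewed, and the job is handed in when it is done.

Besides the shell and the picture viewer there is one more tool, called after "Emit:" as name(argument=value, ...) on one line, values as JSON. jog_arm: Moves the arm, as the interface text tells. Its arguments: {"type":"object","properties":{"moves":{"type":"array","items":{"type":"array","items":{"type":"number"}}}},"required":["moves"]}

```bash
ls; mkdir -p pics; python3 - <<'E'
from bench import *
import cv2
o=get_obs(); print({k:(v if not hasattr(v,'round') else v.round(3)) for k,v in o.items()} if 1 else 0)
for n in ["scene","top"]:
    im=snapshot(n); cv2.imwrite(f"pics/{n}0.png",im[:,:,::-1])
    c=get_calibration(n); print(n,c)
    for l in ["cap_16_mid","cap_22_mid","cap_30_mid","cap_40_mid","tray_16_bay","tray_22_bay","tray_30_bay","tray_40_bay","transformer_mid","heatsink_mid"]:
        print(l,[( [round(float(x)) for x in d["bbox"]],round(d["conf"],2)) for d in look_for(l,n)[:4]])
print(get_obs()["time"])
E
```

```text
pics
{'time': 0.0, 'joint_positions': array([-1.285,  0.088,  1.372,  0.   ,  1.684, -0.103]), 'qvel': array([-0.   , -0.001,  0.001,  0.001,  0.   ,  0.   ]), 'joint_torque': array([ 1.0000e-03, -3.4018e+01, -3.0242e+01,  7.2000e-02,  3.3000e-02,
       -0.0000e+00]), 'tool_pos': array([ 0.208, -0.509,  0.302]), 'ee_rot': array([-3.141e+00,  2.000e-03, -1.182e+00]), 'wrist_force': array([-0.55 , -0.629,  0.52 ]), 'wrist_torque': array([0.063, 0.045, 0.033]), 'width': 0.09356125496170363}
scene {'camera_matrix': array([[378.73882456,   0.        , 317.13491186],
       [  0.        , 378.73882456, 198.90105124],
       [  0.        ,   0.        ,   1.        ]]), 'R': array([[-0.75167087,  0.65942342,  0.01231485],
       [ 0.55724099,  0.64496078, -0.52297999],
       [-0.35280785, -0.38624649, -0.85225599]]), 't': array([ 0.36165195, -0.24743662,  0.99389729])}
cap_16_mid [([244, 103, 251, 120], 0.56)]
cap_22_mid [([446, 278, 466, 302], 0.51)]
cap_30_mid [([341, 200, 351, 222], 0.82), ([375, 241, 403, 270], 0.18)]
cap_40_mid [([373, 238, 400, 271], 0.74)]
tray_16_bay [([186, 199, 
[... 505 characters left out ...]
 3.05956373e-05, -1.80909198e-01],
       [ 1.80871456e-01,  2.05926377e-02, -9.83291137e-01]]), 't': array([0.02032942, 0.52772034, 1.19089787])}
cap_16_mid [([457, 234, 467, 239], 0.58)]
cap_22_mid [([209, 244, 217, 254], 0.58), ([346, 125, 392, 182], 0.49)]
cap_30_mid [([311, 225, 322, 239], 0.54)]
cap_40_mid [([255, 217, 275, 234], 0.8), ([412, 146, 457, 203], 0.69)]
tray_16_bay [([344, 125, 392, 184], 0.96)]
tray_22_bay [([411, 148, 459, 201], 0.71), ([456, 233, 466, 240], 0.49), ([286, 141, 329, 189], 0.17)]
tray_30_bay [([286, 138, 330, 187], 0.82)]
tray_40_bay [([214, 135, 262, 188], 0.71)]
transformer_mid [([403, 248, 416, 265], 0.79)]
heatsink_mid [([351, 229, 369, 236], 0.68)]
1.1
```

```bash
python3 - <<'E'
import cv2
a=cv2.imread("pics/scene0.png")[90:400,160:480]; b=cv2.imread("pics/top0.png")[110:290,190:490]
cv2.imwrite("pics/a.png",cv2.resize(a,None,fx=1.9,fy=1.9,interpolation=3)); cv2.imwrite("pics/b.png",cv2.resize(b,None,fx=2.6,fy=2.6,interpolation=2))
E
```

```text
(no output)
```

View pics/a.png

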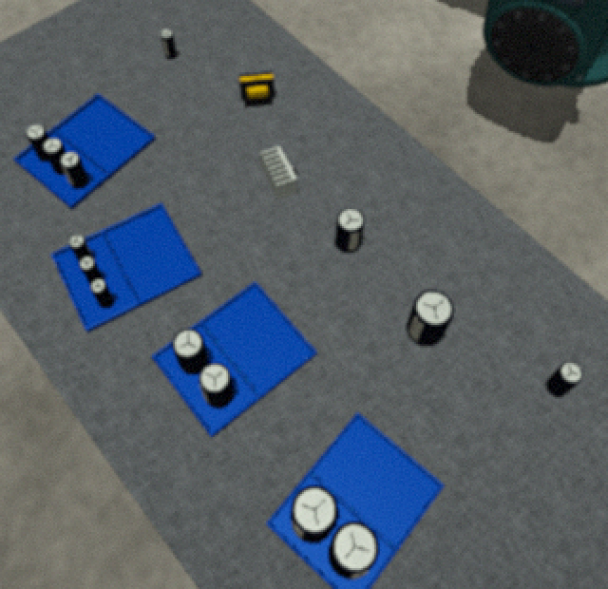

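View pics/b.png

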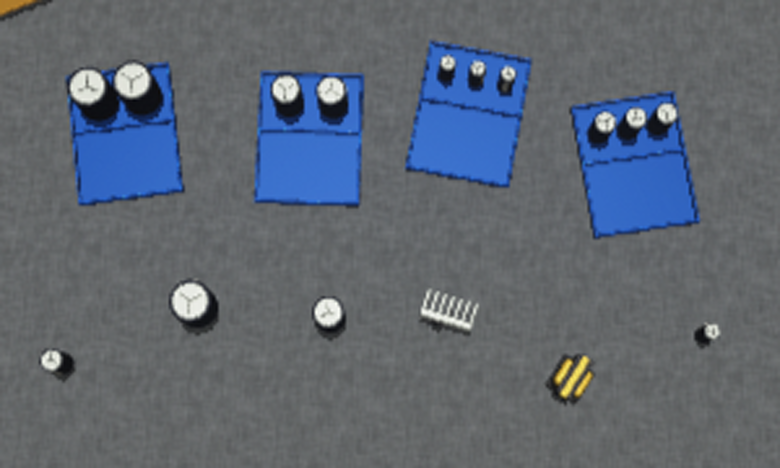

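The four loose caps all stand upright. In the top crop they are at 22 ≈ (52,360), 40 ≈ (190,301), 30 ≈ (328,313) and 16 ≈ (711,331). The trays run left to right 40, 30, 16, 22. Next I'll compute positions.

```bash
cat > h.py <<'E'
from bench import *
import numpy as np, cv2
def back(c,uv,z):
    K,R,t=c["camera_matrix"],c["R"],c["t"]
    d=R.T@np.linalg.inv(K)@np.array([uv[0],uv[1],1.]); o=-R.T@t
    return o+d*(z-o[2])/d[2]
def proj(c,X):
    p=c["camera_matrix"]@(c["R"]@np.asarray(X)+c["t"]); return p[:2]/p[2]
E
python3 - <<'E'
from h import *
H={16:.04,22:.045,30:.05,40:.055}
img={n:cv2.imread(f"pics/{n}0.png") for n in("scene","top")}
seed={"top":{22:(210,248.5),40:(263,226),30:(316,230.5),16:(463.5,237.5)},
"scene":{16:(248,109),30:(344,205),40:(388,251),22:(460,286)}}
def top(n,s,r):
    g=img[n].min(axis=2).astype(float); 
    bg=70.; w=np.clip(g-110,0,100)
    yy,xx=np.mgrid[:g.shape[0],:g.shape[1]]
    p=np.array(s,float)
    for _ in range(8):
        m=w*(np.hypot(xx-p[0],yy-p[1])<r); p=np.array([(m*xx).sum(),(m*yy).sum()])/m.sum()
    return p
for n in img:
    c=get_calibration(n)
    for d,s in seed[n].items():
        p=top(n,s,{16:5,22:6.5,30:8,40:11}[d]); print(n,d,p.round(1),(1000*back(c,p,H[d])).round(1))
# trays
for n in img:
    c=get_calibration(n); I=img[n].astype(int)
    m=((I[:,:,0]>110)&(I[:,:,0]-I[:,:,2]>70)).astype(np.uint8)
    m=cv2.morphologyEx(m,cv2.MORPH_CLOSE,np.ones((3,3)))
    k,l,st,_=cv2.connectedComponentsWithStats(m)
    for i in range(1,k):
        if st[i,4]<300: continue
        ct,_=cv2.findContours((l==i).astype(np.uint8),cv2.RETR_EXTERNAL,cv2.CHAIN_APPROX_NONE)
        pts=np.array([1000*back(c,q,.009)[:2] for q in ct[0][:,0]],np.float32)
        r=cv2.minAreaRect(pts); print(n,st[i],np.round(r[0],1),np.round(r[1],1),round(r[2],1))
E
```

```text
scene 16 [247.1 106.7] [ 437.  -310.7   40. ]
scene 30 [344.2 205. ] [453.8  51.5  50. ]
scene 40 [387.9 251.6] [463.8 181.3  55. ]
scene 22 [460.3 285.5] [408.3 312.3  45. ]
top 22 [209.2 248.1] [407.8 311.3  45. ]
top 40 [262.6 225.2] [463.1 180.   55. ]
top 30 [315.7 229.5] [453.4  50.2  50. ]
top 16 [463.6 236.8] [ 437.2 -311.7   40. ]
scene [566   0  46  20 441] [-686.3   -1.5] [136.  109.6] 10.0
scene [601   0  39  38 754] [-716.7  119.8] [185.6 112.2] 5.0
scene [ 168  139   73   60 1706] [ 608.  -247.2] [134.5 103.6] 8.6
scene [ 187  197   79   67 2568] [659.6 -85.1] [104.4 133.5] 79.1
scene [ 240  239   87   81 2867] [634.4  74.6] [103.8 133.9] 88.2
scene [ 300  307   94   93 3568] [639.9 260.1] [134.5 104.2] 7.8
top [ 346  126   48   56 1821] [658.3 -87.3] [103.6 135.2] 79.0
top [ 217  134   43   55 1325] [638.3 258.1] [134.8 103.4] 7.8
top [ 288  137   42   52 1605] [633.2  72.1] [103.6 135.1] 88.1
top [ 410  145   49   56 1683] [ 606.2 -250.6] [135.1 103.3] 8.4
```

Both cameras agree within 1.3 mm on the caps and 3 mm on the trays.

| Size | Cap (x, y) mm | Bay centre (x, y) mm |
|---|---|---|
| 16 | 437, -311 | 630, -80 |
| 22 | 408, 312 | 578, -253 |
| 30 | 454, 51 | 604, 74 |
| 40 | 463.5, 181 | 610, 255 |

I'll keep the jaws along world y.

Emit:
jog_arm(moves=[[0,0,-0.065,38,33,-10,60],[0,0,-0.065,38,33,-10,60],[0,0,-0.065,38,33,-10,60],[0,0,-0.065,38,33,-10,60],[0,0,-0.065,38,33,-10,60],[0,0,-0.064,39,33,-10,60],[0,0,0,0,0,0,60],[0,0,0,0,0,0,60]])

```text
time: 2.1
tool_pos: [0.4374, -0.3112, 0.2428]
ee_rot: [3.141, -0.001, -1.57]
wrist_force: [-0.5, -0.3, -0.7]
width: 0.0601
```

```bash
python3 - <<'E'
from h import *
c=get_calibration("wrist"); im=snapshot("wrist"); cv2.imwrite("pics/w1.png",im[:,:,::-1])
print(look_for("cap_16_mid","wrist")[:2])
print(proj(c,[.4372,-.3112,.04]),proj(c,[.4372,-.3112,.0]))
E
```

```text
[{'bbox': [312.8, 183.5, 331.6, 207.0], 'conf': 0.71}]
[321.49293992 199.90653984] [321.49290611 191.4683532 ]
```

View pics/w1.png

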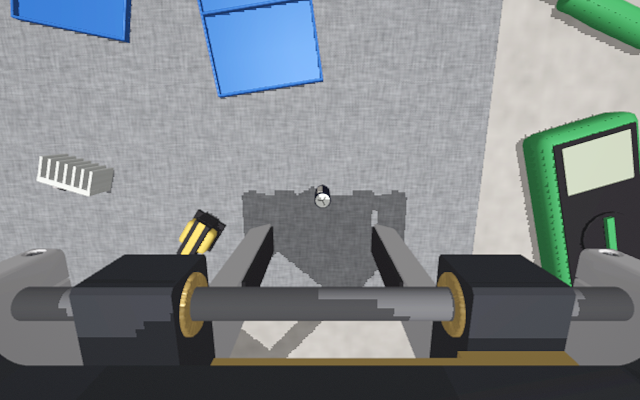

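The cap top shows at (322,200), against (321.5,199.9) predicted, so the position is confirmed. Next: descend and grip.

Emit:
jog_arm(moves=[[0,0,0,0,0,-40,60],[0,0,0,0,0,-40,60],[0,0,0,0,0,-38,60],[0,0,0,0,0,-20,60],[0,0,0,0,0,0,60],[0,0,0,0,0,0,14],[0,0,0,0,0,0,14],[0,0,0,0,0,0,14],[0,0,0,0,0,0,14],[0,0,0,0,0,0,14]])

```text
time: 3.45
tool_pos: [0.4376, -0.311, 0.1049]
ee_rot: [-3.141, -0.0, -1.571]
wrist_force: [-0.0, 0.4, 0.0]
width: 0.0154
```

Emit:
jog_arm(moves=[[0,0,0,0,0,0,5],[0,0,0,0,0,20,5],[0,0,0,0,0,40,5],[0,0,0,0,0,40,5],[0,0,0,0,0,30,5],[0,0,0,0,0,0,5]])

```text
time: 4.2
tool_pos: [0.4384, -0.3117, 0.2376]
ee_rot: [-3.137, -0.004, -1.571]
wrist_force: [0.7, -0.0, -0.6]
width: 0.0156
```

Emit:
jog_arm(moves=[[0,0,0,20,24,0,5],[0,0,0,36,43,0,5],[0,0,0,40,48,0,5],[0,0,0,40,48,0,5],[0,0,0,36,43,0,5],[0,0,0,20,25,0,5],[0,0,0,0,0,0,5],[0,0,0,0,0,0,5]])

```text
time: 5.2
tool_pos: [0.6286, -0.0804, 0.2328]
ee_rot: [3.138, -0.0, -1.571]
wrist_force: [0.5, -0.6, -0.8]
width: 0.0154
```

```bash
python3 - <<'E'
from h import *
c=get_calibration("wrist"); im=snapshot("wrist"); cv2.imwrite("pics/w2.png",im[:,:,::-1])
print(get_obs()["tool_pos"], proj(c,[.630,-.0804,.003]))
E
```

```text
[ 0.62861991 -0.08088783  0.23341465] [321.5554643 191.94474  ]
```

View pics/w2.png

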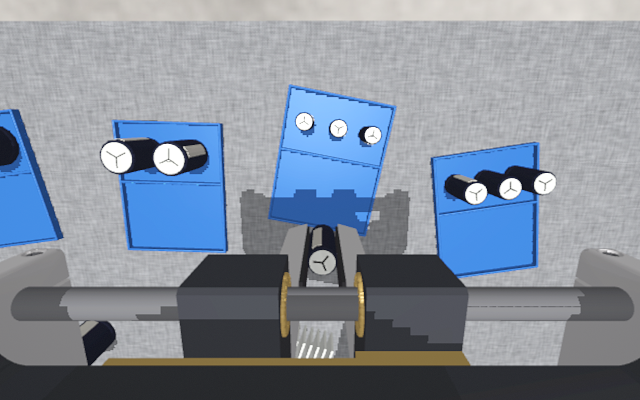

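The cap is held upright, with its foot above the bay centre at about (322,192). Lowering it now.

Emit:
jog_arm(moves=[[0,0,0,0,0,-40,5],[0,0,0,0,0,-40,5],[0,0,0,0,0,-30,5],[0,0,0,0,0,-10,5],[0,0,0,0,0,0,5],[0,0,0,0,0,-3,5],[0,0,0,0,0,0,5]])

```text
time: 6.12
tool_pos: [0.6301, -0.0802, 0.1131]
ee_rot: [-3.139, -0.001, -1.571]
wrist_force: [0.2, 0.0, 0.7]
width: 0.0157
```

Emit:
jog_arm(moves=[[0,0,0,0,0,-2,5],[0,0,0,0,0,-2,5],[0,0,0,0,0,-1,5],[0,0,0,0,0,0,5]])

```text
time: 6.62
tool_pos: [0.6297, -0.0799, 0.1079]
ee_rot: [-3.141, -0.0, -1.571]
wrist_force: [-1.6, 0.0, 5.2]
width: 0.0152
```

Contact at 5 N, so it's seated. Release and rise.

Emit:
jog_arm(moves=[[0,0,0,0,0,0,18],[0,0,0,0,0,0,30],[0,0,0,0,0,0,45],[0,0,0,0,0,0,45],[0,0,0,0,0,0,45],[0,0,0,0,0,30,45],[0,0,0,0,0,50,45],[0,0,0,0,0,50,60],[0,0,0,0,0,0,60]])

```text
time: 7.75
tool_pos: [0.6316, -0.0804, 0.2434]
ee_rot: [-3.13, -0.003, -1.571]
wrist_force: [0.3, 1.0, -0.7]
width: 0.0592
```

```bash
python3 - <<'E'
from h import *
c=get_calibration("wrist"); im=snapshot("wrist"); cv2.imwrite("pics/w3.png",im[:,:,::-1])
print(get_obs()["tool_pos"], proj(c,[.630,-.0804,.043]))
E
```

```text
[ 0.63042349 -0.0801693   0.23978902] [321.05669509 204.52137192]
```

View pics/w3.png

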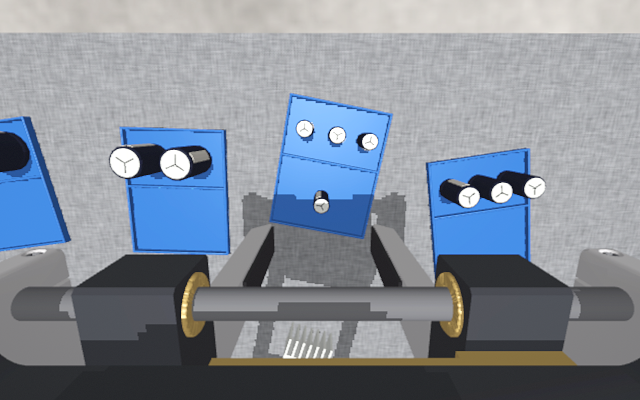

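Cap 16 stands in its bay at (321,204). Next is cap 22 at (408, 312).

Emit:
jog_arm(moves=[[0,0,0,-15,25,0,60],[0,0,0,-25,45,0,60],[0,0,0,-28,50,0,60],[0,0,0,-28,50,0,60],[0,0,0,-28,50,0,60],[0,0,0,-28,50,0,60],[0,0,0,-28,50,0,60],[0,0,0,-26,45,0,60],[0,0,0,-16,27,0,60],[0,0,0,0,0,0,60],[0,0,0,0,0,0,60]])

```text
time: 9.18
tool_pos: [0.4073, 0.3113, 0.2352]
ee_rot: [3.14, -0.002, -1.571]
wrist_force: [0.8, 0.7, -0.1]
width: 0.0599
```

```bash
python3 - <<'E'
from h import *
c=get_calibration("wrist"); im=snapshot("wrist"); cv2.imwrite("pics/w4.png",im[:,:,::-1])
print(get_obs()["tool_pos"], proj(c,[.408,.3118,.045]))
E
```

```text
[0.40768472 0.3110509  0.23554396] [320.61304204 201.89981404]
```

View pics/w4.png

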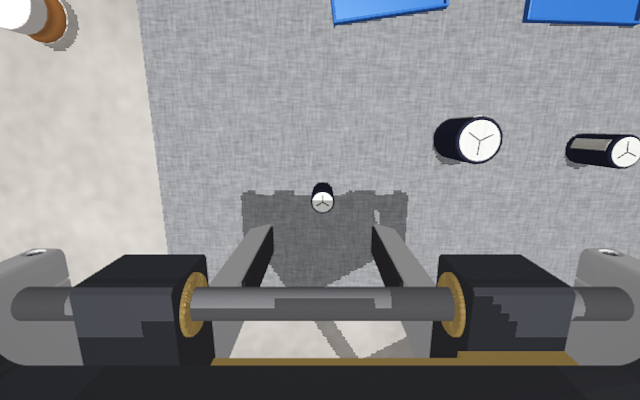

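The cap top is at (322,202), against (320.6,201.9) predicted.

Emit:
jog_arm(moves=[[0,0,0,0,0,-40,60],[0,0,0,0,0,-40,60],[0,0,0,0,0,-33,60],[0,0,0,0,0,-16,60],[0,0,0,0,0,0,60],[0,0,0,0,0,0,30],[0,0,0,0,0,0,10],[0,0,0,0,0,0,10],[0,0,0,0,0,0,10],[0,0,0,0,0,0,10]])

```text
time: 10.48
tool_pos: [0.4076, 0.3121, 0.1082]
ee_rot: [-3.141, 0.0, -1.571]
wrist_force: [0.1, -0.7, 1.2]
width: 0.0212
```

Emit:
jog_arm(moves=[[0,0,0,0,0,0,10],[0,0,0,0,0,20,10],[0,0,0,0,0,40,10],[0,0,0,0,0,40,10],[0,0,0,0,0,30,10],[0,0,0,0,0,0,10]])

```text
time: 11.22
tool_pos: [0.4085, 0.3127, 0.2403]
ee_rot: [-3.137, 0.003, -1.571]
wrist_force: [0.8, 0.1, -0.8]
width: 0.0217
```

Held (21.7 mm). Carrying it to bay 22 at (578, -253).

Emit:
jog_arm(moves=[[0,0,0,7,-25,0,10],[0,0,0,12,-42,0,10],[0,0,0,17,-55,0,10],[0,0,0,17,-55,0,10],[0,0,0,17,-55,0,10],[0,0,0,17,-55,0,10],[0,0,0,17,-55,0,10],[0,0,0,17,-55,0,10],[0,0,0,17,-55,0,10],[0,0,0,15,-50,0,10],[0,0,0,12,-40,0,10],[0,0,0,5,-23,0,10]])

```text
time: 12.72
tool_pos: [0.577, -0.2546, 0.2346]
ee_rot: [3.138, 0.002, -1.573]
wrist_force: [0.7, -0.1, -1.2]
width: 0.0216
```

Emit:
jog_arm(moves=[[0,0,0,0,0,0,10],[0,0,0,0,0,0,10]])

```text
time: 12.98
tool_pos: [0.5773, -0.2515, 0.2372]
ee_rot: [3.141, 0.001, -1.57]
wrist_force: [-0.6, 0.1, -0.2]
width: 0.0216
```

```bash
python3 - <<'E'
from h import *
c=get_calibration("wrist"); im=snapshot("wrist"); cv2.imwrite("pics/w5.png",im[:,:,::-1])
print(get_obs()["tool_pos"], proj(c,[.578,-.2534,.003]))
E
```

```text
[ 0.57737574 -0.2513089   0.23759622] [323.72399799 192.18594718]
```

View pics/w5.png

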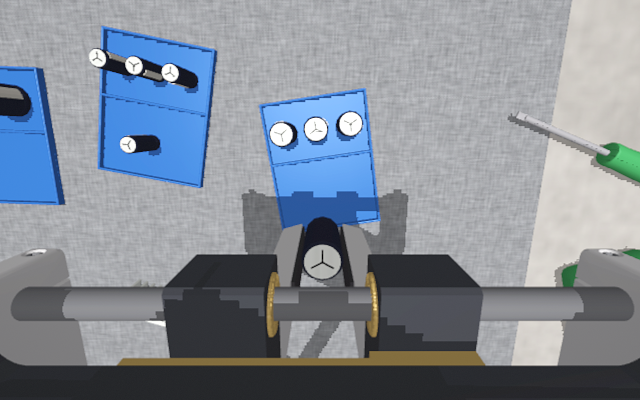

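Cap 22 is held upright over its bay, near (324,192), and cap 16 still stands. Lowering.

Emit:
jog_arm(moves=[[0,0,0,0,-1,-40,10],[0,0,0,0,-1,-40,10],[0,0,0,0,0,-30,10],[0,0,0,0,0,-11,10],[0,0,0,0,0,0,10],[0,0,0,0,0,0,10]])

```text
time: 13.78
tool_pos: [0.5785, -0.2551, 0.1189]
ee_rot: [-3.138, -0.002, -1.571]
wrist_force: [-0.4, 0.1, 0.1]
width: 0.0214
```

Emit:
jog_arm(moves=[[0,0,0,0,0,-2,10],[0,0,0,0,0,-1,10],[0,0,0,0,0,0,10]])

```text
time: 14.15
tool_pos: [0.5775, -0.2551, 0.1139]
ee_rot: [-3.141, -0.0, -1.571]
wrist_force: [0.4, -0.3, -0.1]
width: 0.0214
```

Emit:
jog_arm(moves=[[0,0,0,0,0,-2,10],[0,0,0,0,0,-1,10],[0,0,0,0,0,0,10],[0,0,0,0,0,0,10]])

```text
time: 14.65
tool_pos: [0.5775, -0.255, 0.1112]
ee_rot: [-3.141, -0.0, -1.571]
wrist_force: [-0.8, 1.0, 4.2]
width: 0.0218
```

Contact. Release and rise, then on to cap 30 at (454, 51), with dx -124 and dy +306.

Emit:
jog_arm(moves=[[0,0,0,0,0,0,26],[0,0,0,0,0,0,38],[0,0,0,0,0,0,50],[0,0,0,0,0,0,50],[0,0,0,0,0,0,50],[0,0,0,0,0,30,50],[0,0,0,0,0,50,50],[0,0,0,0,0,50,70],[0,0,0,0,0,0,70]])

```text
time: 15.78
tool_pos: [0.5793, -0.256, 0.2474]
ee_rot: [-3.131, -0.006, -1.571]
wrist_force: [1.1, 0.5, -0.8]
width: 0.0665
```

```bash
python3 - <<'E'
from h import *
c=get_calibration("wrist"); im=snapshot("wrist"); cv2.imwrite("pics/w6.png",im[:,:,::-1])
print(get_obs()["tool_pos"], proj(c,[.578,-.2534,.048]))
E
```

```text
[ 0.57833774 -0.25542612  0.24382195] [317.64167986 204.28367847]
```

View pics/w6.png

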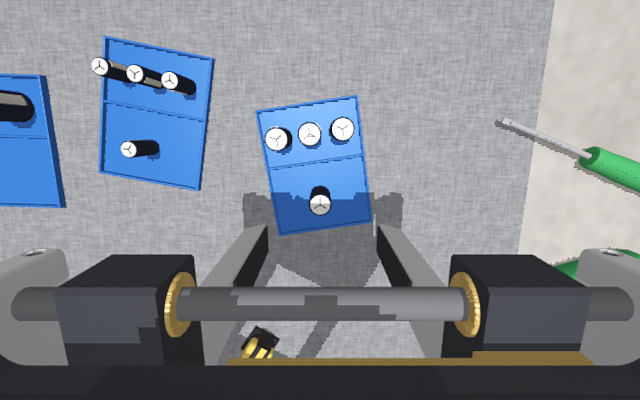

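Emit:
jog_arm(moves=[[0,0,0,-12,30,0,70],[0,0,0,-20,50,0,70],[0,0,0,-20,50,0,70],[0,0,0,-20,50,0,70],[0,0,0,-20,50,0,70],[0,0,0,-20,46,0,70],[0,0,0,-12,30,0,70],[0,0,0,0,0,0,70],[0,0,0,0,0,0,70],[0,0,0,0,0,0,70]])

```text
time: 17.08
tool_pos: [0.4538, 0.05, 0.2401]
ee_rot: [3.141, -0.0, -1.573]
wrist_force: [-0.2, -0.4, 0.8]
width: 0.07
```

```bash
python3 - <<'E'
from h import *
c=get_calibration("wrist"); im=snapshot("wrist"); cv2.imwrite("pics/w7.png",im[:,:,::-1])
print(get_obs()["tool_pos"], proj(c,[.4536,.0509,.05]))
E
```

```text
[0.45384249 0.0500234  0.24027166] [320.51494146 203.01309337]
```

View pics/w7.png

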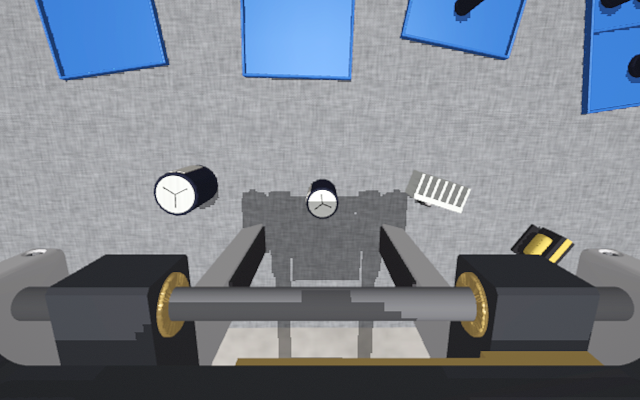

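Cap 22 stands in its bay at (320,204). Cap 30 is centred at (322,203), with the heat sink about 85 mm off.

Emit:
jog_arm(moves=[[0,0,0,0,0,-40,70],[0,0,0,0,0,-40,70],[0,0,0,0,0,-35,70],[0,0,0,0,0,-17,70],[0,0,0,0,0,0,70],[0,0,0,0,0,0,40],[0,0,0,0,0,0,15],[0,0,0,0,0,0,15],[0,0,0,0,0,0,15],[0,0,0,0,0,0,15]])

```text
time: 18.38
tool_pos: [0.4537, 0.051, 0.1091]
ee_rot: [-3.141, -0.0, -1.571]
wrist_force: [-0.1, -0.9, 1.4]
width: 0.0297
```

Emit:
jog_arm(moves=[[0,0,0,0,0,0,15],[0,0,0,0,0,20,15],[0,0,0,0,0,40,15],[0,0,0,0,0,40,15],[0,0,0,0,0,30,15],[0,0,0,0,0,0,15]])

```text
time: 19.12
tool_pos: [0.4546, 0.0511, 0.241]
ee_rot: [-3.136, 0.0, -1.571]
wrist_force: [0.2, -1.5, -1.3]
width: 0.0293
```

Held. To bay 30 at (604, 74): dx +150, dy +23.

Emit:
jog_arm(moves=[[0,0,0,25,4,0,15],[0,0,0,50,8,0,15],[0,0,0,50,8,0,15],[0,0,0,25,3,0,15],[0,0,0,0,0,0,15],[0,0,0,0,0,0,15]])

```text
time: 19.88
tool_pos: [0.6023, 0.074, 0.2369]
ee_rot: [3.138, -0.0, -1.571]
wrist_force: [-0.8, -0.3, -0.6]
width: 0.0296
```

```bash
python3 - <<'E'
from h import *
c=get_calibration("wrist"); im=snapshot("wrist"); cv2.imwrite("pics/w8.png",im[:,:,::-1])
print(get_obs()["tool_pos"], proj(c,[.6043,.0744,.003]))
E
```

```text
[0.60225118 0.07398115 0.23761597] [321.16139426 190.44774162]
```

View pics/w8.png

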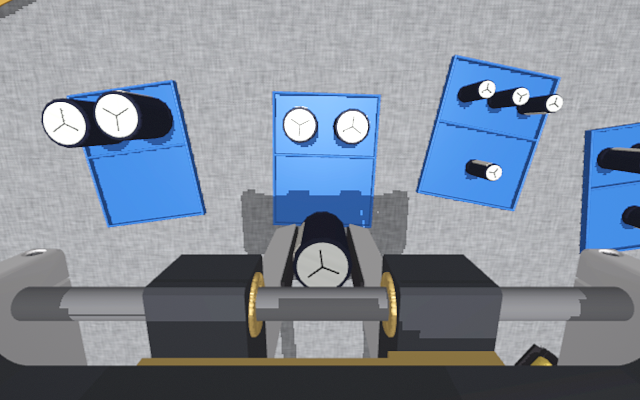

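Held upright over bay 30. Lowering.

Emit:
jog_arm(moves=[[0,0,0,0,0,-40,15],[0,0,0,0,0,-40,15],[0,0,0,0,0,-30,15],[0,0,0,0,0,-11,15],[0,0,0,0,0,0,15],[0,0,0,0,0,-1,15],[0,0,0,0,0,0,15],[0,0,0,0,0,0,15]])

```text
time: 20.92
tool_pos: [0.604, 0.0741, 0.1177]
ee_rot: [-3.14, -0.0, -1.571]
wrist_force: [-0.4, -0.4, -0.9]
width: 0.0297
```

Emit:
jog_arm(moves=[[0,0,0,0,0,-2,15],[0,0,0,0,0,-2,15],[0,0,0,0,0,-1,15],[0,0,0,0,0,0,15],[0,0,0,0,0,0,15]])

```text
time: 21.55
tool_pos: [0.6034, 0.074, 0.1121]
ee_rot: [3.142, -0.0, -1.571]
wrist_force: [-2.5, 0.4, 3.4]
width: 0.0291
```

Contact. Release and rise, then cap 40 at (463.5, 181): dx -140, dy +107.

Emit:
jog_arm(moves=[[0,0,0,0,0,0,34],[0,0,0,0,0,0,46],[0,0,0,0,0,0,56],[0,0,0,0,0,0,56],[0,0,0,0,0,0,56],[0,0,0,0,0,30,56],[0,0,0,0,0,50,56],[0,0,0,0,0,50,80],[0,0,0,0,0,0,80]])

```text
time: 22.68
tool_pos: [0.6056, 0.0742, 0.2482]
ee_rot: [-3.13, 0.0, -1.571]
wrist_force: [0.4, -0.4, -0.4]
width: 0.0724
```

```bash
python3 - <<'E'
from h import *
c=get_calibration("wrist"); im=snapshot("wrist"); cv2.imwrite("pics/w9.png",im[:,:,::-1])
print(get_obs()["tool_pos"], proj(c,[.6043,.0744,.053]))
E
```

```text
[0.60445979 0.0740717  0.24468658] [321.37161367 205.55744666]
```

View pics/w9.png

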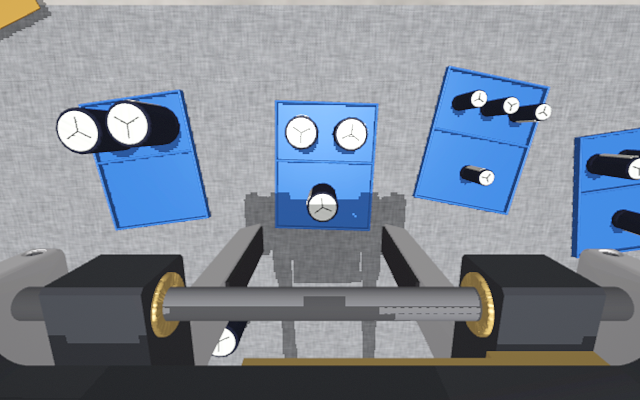

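Emit:
jog_arm(moves=[[0,0,0,-25,19,0,80],[0,0,0,-45,35,0,80],[0,0,0,-45,34,0,80],[0,0,0,-25,19,0,80],[0,0,0,0,0,0,80],[0,0,0,0,0,0,80],[0,0,0,0,0,0,80]])

```text
time: 23.6
tool_pos: [0.4643, 0.1803, 0.241]
ee_rot: [3.141, -0.001, -1.572]
wrist_force: [0.7, -0.2, -0.2]
width: 0.0803
```

```bash
python3 - <<'E'
from h import *
c=get_calibration("wrist"); im=snapshot("wrist"); cv2.imwrite("pics/w10.png",im[:,:,::-1])
print(get_obs()["tool_pos"], proj(c,[.4635,.1807,.055]))
E
```

```text
[0.46429557 0.18026578 0.24117873] [320.96567344 204.74628108]
```

View pics/w10.png

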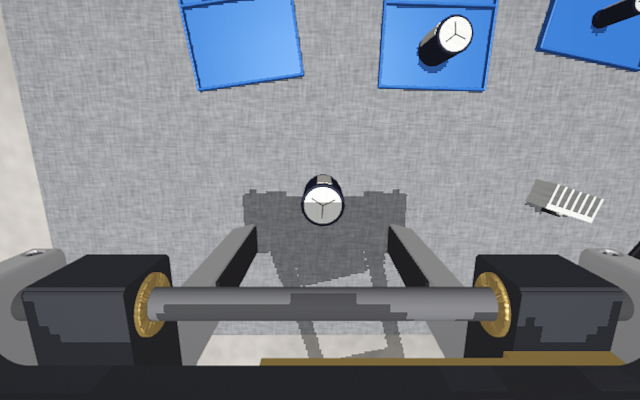

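Cap 30 stands in its bay at (322,206), and cap 40 is centred at (323,204).

Emit:
jog_arm(moves=[[0,0,0,0,0,-40,80],[0,0,0,0,0,-40,80],[0,0,0,0,0,-35,80],[0,0,0,0,0,-17,80],[0,0,0,0,0,0,80],[0,0,0,0,0,0,50],[0,0,0,0,0,0,25],[0,0,0,0,0,0,25],[0,0,0,0,0,0,25],[0,0,0,0,0,0,25]])

```text
time: 24.9
tool_pos: [0.4637, 0.181, 0.1101]
ee_rot: [-3.141, -0.0, -1.571]
wrist_force: [0.3, -1.6, 1.4]
width: 0.0395
```

Emit:
jog_arm(moves=[[0,0,0,0,0,0,25],[0,0,0,0,0,20,25],[0,0,0,0,0,40,25],[0,0,0,0,0,40,25],[0,0,0,0,0,30,25],[0,0,0,0,0,0,25]])

```text
time: 25.65
tool_pos: [0.4646, 0.1815, 0.2421]
ee_rot: [-3.136, 0.002, -1.571]
wrist_force: [-0.0, 0.4, -1.4]
width: 0.0395
```

Emit:
jog_arm(moves=[[0,0,0,20,10,0,25],[0,0,0,36,18,0,25],[0,0,0,36,18,0,25],[0,0,0,34,18,0,25],[0,0,0,20,10,0,25],[0,0,0,0,0,0,25],[0,0,0,0,0,0,25]])

```text
time: 26.52
tool_pos: [0.6085, 0.2547, 0.2377]
ee_rot: [3.138, -0.001, -1.571]
wrist_force: [-1.2, 0.3, -0.8]
width: 0.0397
```

```bash
python3 - <<'E'
from h import *
c=get_calibration("wrist"); im=snapshot("wrist"); cv2.imwrite("pics/w11.png",im[:,:,::-1])
print(get_obs()["tool_pos"], proj(c,[.6098,.2551,.003]))
E
```

```text
[0.60853232 0.2546268  0.2385276 ] [320.93159376 191.0211197 ]
```

View pics/w11.png

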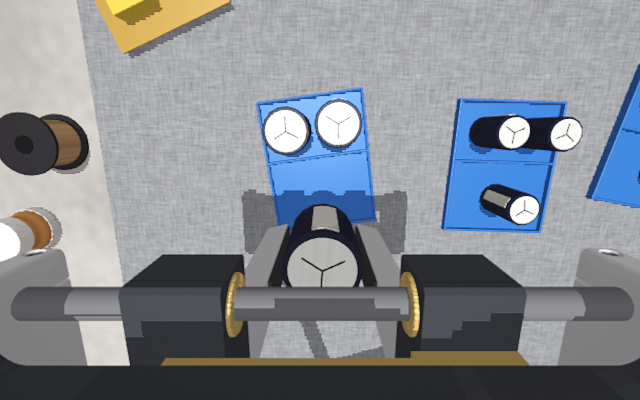

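Cap 40 is held upright over its bay. The floor should be at TCP 0.113.

Emit:
jog_arm(moves=[[0,0,0,0,0,-40,25],[0,0,0,0,0,-40,25],[0,0,0,0,0,-30,25],[0,0,0,0,0,-11,25],[0,0,0,0,0,0,25],[0,0,0,0,0,-2,25],[0,0,0,0,0,0,25],[0,0,0,0,0,0,25]])

```text
time: 27.58
tool_pos: [0.6099, 0.2552, 0.1177]
ee_rot: [-3.14, 0.0, -1.571]
wrist_force: [-0.7, 0.6, -0.4]
width: 0.0397
```

Emit:
jog_arm(moves=[[0,0,0,0,0,-2,25],[0,0,0,0,0,-1,25],[0,0,0,0,0,-1,25],[0,0,0,0,0,0,25],[0,0,0,0,0,0,25]])

```text
time: 28.2
tool_pos: [0.6094, 0.255, 0.1132]
ee_rot: [3.142, -0.0, -1.571]
wrist_force: [-1.7, -1.0, 2.8]
width: 0.0397
```

Contact. Release, rise, and back off clear for a final check.

Emit:
jog_arm(moves=[[0,0,0,0,0,0,44],[0,0,0,0,0,0,54],[0,0,0,0,0,0,64],[0,0,0,0,0,0,64],[0,0,0,0,0,0,64],[0,0,0,0,0,30,64],[0,0,0,0,0,50,64],[0,0,0,0,0,50,64],[0,0,0,0,0,0,64]])

```text
time: 29.32
tool_pos: [0.6114, 0.2557, 0.2496]
ee_rot: [-3.13, 0.004, -1.571]
wrist_force: [-0.2, 0.7, 0.0]
width: 0.0642
```

Emit:
jog_arm(moves=[[0,0,0,-40,0,20,64],[0,0,0,-50,0,20,64],[0,0,0,-50,0,20,64],[0,0,0,-50,0,0,64],[0,0,0,-20,0,0,64],[0,0,0,0,0,0,64]])

```text
time: 30.08
tool_pos: [0.3983, 0.255, 0.3018]
ee_rot: [3.141, -0.0, -1.57]
wrist_force: [0.7, 0.5, 0.5]
width: 0.0643
```

```bash
python3 - <<'E'
from h import *
for n in("top","scene","wrist"):
    im=snapshot(n)[:,:,::-1].copy(); cv2.imwrite(f"pics/f_{n}.png",im)
    c=get_calibration(n)
    print(n,[proj(c,p).round(0) for p in([.63,-.08,.043],[.5775,-.255,.048],[.6035,.074,.053],[.6094,.255,.058])])
a=cv2.imread("pics/f_scene.png")[90:400,160:480]; b=cv2.imread("pics/f_top.png")[110:290,190:490]
cv2.imwrite("pics/fa.png",cv2.resize(a,None,fx=1.9,fy=1.9,interpolation=3)); cv2.imwrite("pics/fb.png",cv2.resize(b,None,fx=2.6,fy=2.6,interpolation=2))
for l in("transformer_mid","heatsink_mid"):print(l,look_for(l,"top")[:1],look_for(l,"scene")[:1])
E
```

```text
top [array([368., 160.]), array([439., 180.]), array([307., 170.]), array([234., 167.])]
scene [array([236., 214.]), array([210., 147.]), array([294., 257.]), array([361., 335.])]
wrist [array([672., -49.]), array([843.,  10.]), array([513., -22.]), array([321., -32.])]
transformer_mid [{'bbox': [401.1, 246.9, 416.9, 263.8], 'conf': 0.51}] [{'bbox': [283.6, 127.3, 303.8, 147.5], 'conf': 0.52}]
heatsink_mid [{'bbox': [351.0, 227.4, 368.3, 233.3], 'conf': 0.54}] [{'bbox': [298.1, 167.1, 316.1, 192.3], 'conf': 0.81}]
```

View pics/fa.png

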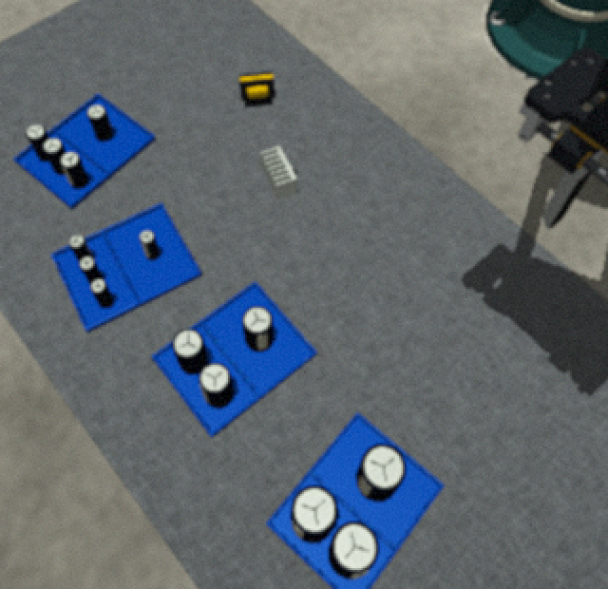

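View pics/fb.png

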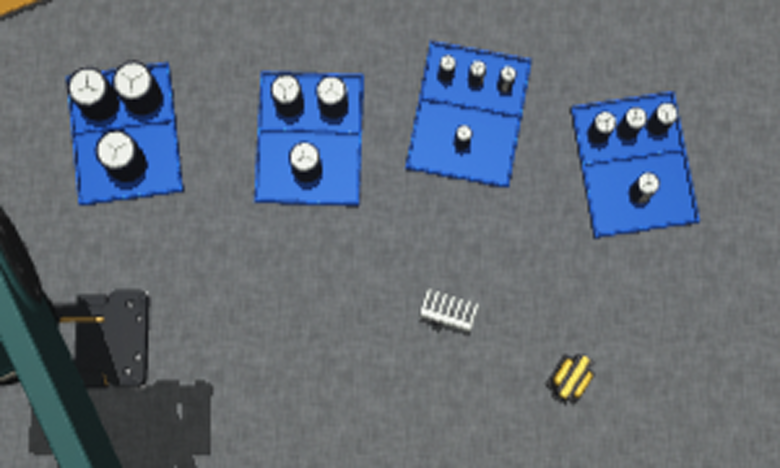

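All four stand upright in their matching bays. In the top crop they are at 40 (116,151), 30 (304,157), 16 (463,133) and 22 (648,184). The heat sink and transformer are unmoved, so I'm handing in.

```bash
python3 -c "
from bench import *
print(close_job())"
```

```text
the job is handed in; nothing more can be done
None
```

I picked up all four loose capacitors (16, 22, 30 and 40 mm) and set each one upright near the middle of the empty bay in the tray for its own size. I lowered each until light floor contact (about 3–5 N) before letting go. The arm had finished by about 30 s, inside the 99 s limit.

- **Capacitors:** in the last top and scene pictures, all four stand upright in their bays, close to where I aimed them, and the stored ones are still upright.
- **Transformer and heat sink:** they look the same as in the first pictures, and their detected boxes moved by no more than about 3 pixels, which I put down to detector noise.
- **Disagreements:** the first network search confused a few labels at low to middling confidence, such as the 22 and 40 mm capacitors with trays. I settled which was which from the pictures. The two cameras differed by up to about 1.5 mm on the capacitors and 3.5 mm on the trays, so I used averages. No check failed.

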